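Uncap the nut shaker and tip it out into the bowl

ROBOT

A 6-joint arm with a two-finger parallel gripper is mounted at the origin on a cart in front of the work surface, level with it; the furniture and walls round the work are solid. World frame = base frame: x ahead of the robot, y to its left, z up, the work surface at z = 0. Lengths are in m, angles in rad, forces in N, time in s.
With the tool pointing down it reaches from about 0.35 to 0.85 m from the base axis. Payload 8.1 kg.
Tool frame: the origin (TCP) lies at the very end of the fingers, on their centre line; the grasp point (between the pads) lies robot.tcp_to_grasp behind it (robot.tcp_to_grasp is the distance from the TCP to the grasp point, in m); z points along the fingers, y is the line along which they close (so a half turn about z gives the same grasp; the last joint's range is limited). The gripper opens to 93 mm and grips with 3 to 60 N. Pads are 15 mm wide; open, the fingers measure 128 mm over their backs; the gripper's body (75 mm by 188 mm) begins 65 mm behind the grasp point.
Start: joints at [-1.236, 0.13, 1.488, -0, 1.523, -0.085], TCP at [0.245, -0.548, 0.219] pointing down, gripper open.
Joint ranges: [-2.96, 2.96], [-0.89, 2.26], [0.02, 2.5], [-1.34, 4.48], [0, 2.73], [-2.66, 2.66]. Speed limits (rad/s): [2.39, 2.39, 2.79, 3.14, 3.14, 3.14].

INTERFACE

Orientations are given as a rotation vector (axis times angle).
In Python, from plant import robot gives the robot as it stands. The module is installed in compiled form; this text tells all that it offers.
- The arm moves only by the shell command python3 -m pendant 'ROWS' [FORCE]. ROWS is JSON, a list that holds one entry, the list of rows, each a list of 5 numbers: the opening, from 0 (shut) to 1 (fully open), then the shift along the tool's x, y, z in cm, then the turn about the tool's z in degrees. In form: [[[fingers, x, y, z, roll], ...]]. A call has 1 to 8 rows; each row shifts and turns the commanded pose from where the row before left it, along the tool's axes as they then stand; what a row does not reach is not made up. A row lasts 1/10 s, in which the tool goes at most 50 mm and 8.59 degrees, less where a joint would pass 70% of its speed; a pose out of reach is approached as far as the arm can. A call is refused whole if a number of a shift passes 5 or a number of a turn 8.59, either way. A call with a gripper value outside its range is refused whole. The fingers move at their own pace and stop on an object; FORCE is the grip in N (left out, the last holds). Time passes only in rows, so rows that do not move let the fingers close. It gives the time, the measured TCP pose, the force, the opening and the grip force at its end, in the units of the state.
- robot.read_state(): the state, without advancing time (a new reading comes with each control period).
- robot.read_camera(name): name is "scene" or "top" or "wrist"; returns a dict with "img" (420x560x3 uint8, blue, green, red), "K" (3x3 intrinsics, pixels), "pose" (4x4, takes a point from camera to world coordinates). Camera axes: x right, y up, looking along -z (the intrinsics and any distortion apply to the point x, -y, -z); pixel columns grow to the right and rows downward; lengths in m; the calibration is good to about 2 mm. A picture is of the moment at which its call begins. There is no depth.
- robot.close_job(): hands the job in; it is judged then, once.
The state is a dict: "t": time; "q": joint angles; "dq": joint speeds; "joint_torque": joint torques, N m; "tool_pos": TCP position; "orientation": TCP orientation; "force": force on the tool from outside, world axes, zero at the start; "wrist_torque": the same for the moment, N m; "opening": finger opening in m; "gripper_force": force on a finger pad.
Only numpy, scipy, OpenCV 4.12 (cv2) and the standard library are available. Lean on these libraries where they do the work, as an engineer would, in place of code of your own. Each camera call takes 0.05 s, during which the arm holds its last target. There are 200 camera calls.

TASK

Unscrew the perforated cap of the glass shaker, pressing down a little so that its cradle does not slide or spin, and set the cap down flat, right way up, on the bare near end of the wooden board (do not drop it). Then push the shaker right over on its pivots so that all four nuts roll out of the wide mouth into the dark bowl, and leave it tipped. Leave the cradle and the bowl where they stand and do not knock over or shove the things round about.

Things in the scene. Friction and masses are not known exactly. Their poses are not given: they have to be found in the camera images.
- cradle: Wooden pouring cradle, loose, 1.6 kg. Origin: underside, midway between its posts. Feet along its y axis at x = -84 and +84 mm (y -50 to 105, 24 wide, 18 high), a post on each at y = 0 (16 x 34, 160 high), a 16 mm high crossbar at y = 90. The shaker hangs between the posts on pivots along the cradle's x axis; it tips toward -y, where the bowl stands: push it from the +y side.
- foot_left (a point): Point on the rear end of the cradle's one foot, at x = -84, y = +100, z = 10 mm of the cradle.
- foot_right (a point): Point on the rear end of the cradle's other foot, at x = +84, y = +100, z = 10 mm of the cradle.
- shaker (a joint): Tilt of the shaker about its pivots, rad: 0 upright (a stop), 2.0 (a stop) mouth down over the bowl; right-handed about the cradle's x axis. Stiff pivot: it stays where it is left; 2 to 4 N at the rim turns it.
- shaker_pivot (a point): Pivot centre of the glass shaker, 140 mm above the worktop; axes turn with the shaker (z to the mouth, x along the pivots). Cylinder 90 mm outside, 80 inside, from 62 mm below (closed) to 58 above this point. Its +y wall is smooth, free to push. Two steel clips, 44 mm wide in y, stand at its +x and -x sides, 49 to 65 mm from the axis, to 71 mm above this point, hooked over the cap's tabs.
- shaker_mouth (a point): Centre of the shaker's mouth at the rim (58 mm above the pivot); four nuts lie at the bottom inside.
- cap: Perforated steel cap: 92 mm disc, 5 thick, 90 g. Origin: centre of its underside, on the rim; a 73 mm plug goes 8 below; z up. Wing to grip on top: 60 mm along x, 14 thick in y, 5 to 35 above the origin. Two tabs along +x and -x, to 56 mm out, under the clips. Turned anticlockwise from above about 1.0 rad (0.9 to 1.6) from its start it lifts straight off; turns easily; a stop clockwise.
- nut0: Round wooden-looking nut, 26 mm in diameter, 16 g; origin at its centre. At the start in the bottom of the shaker.
- nut1: Round wooden-looking nut, 26 mm in diameter, 16 g; origin at its centre. At the start in the bottom of the shaker.
- nut2: Round wooden-looking nut, 26 mm in diameter, 16 g; origin at its centre. At the start in the bottom of the shaker.
- nut3: Round wooden-looking nut, 26 mm in diameter, 16 g; origin at its centre. At the start in the bottom of the shaker.
- bowl: Dark stoneware bowl, loose, 178 mm across the rim, 64 mm high, inner floor 14 mm up; origin: centre of its underside. Stands under the place where the mouth tips down, its near rim about 40 mm from below the pivot axis.
- board: Worn wooden board, fixed, 193 x 382 mm, 17 mm thick, long side pointing away from the robot; origin: centre of its underside. A wedge of cheese lies on its far half; its near half is bare.
- board_bare (a point): Middle of the bare near half of the board, on its top face (17 mm above the worktop).
- cheese: Wedge of soft cheese, 163 x 85 x 39 mm, lying on the far half of the board; bystander.
- salt: White salt shaker with a grey top, 44 mm across, 90 mm high, standing at the right; bystander; origin at its underside.
- spice: Small spice jar, 47 mm across, 98 mm high, standing at the right; bystander; origin at its underside.
- cup: Porcelain cup with a handle, 76 x 100 x 62 mm, standing at the right; bystander; origin at its underside.

How it is judged:
On the way, in this order (a step that is already met when the one before it is completed fails the run):
1. the cap is unscrewed and lifted clear of the mouth while the shaker stands upright (distance between cap and shaker_mouth above 0.06 m and value of joint shaker below 0.4 rad), for 0.1 s.
2. the cap lies flat on the bare near end of the board, let go, the shaker still upright (horizontal distance between cap and board_bare below 0.08 m and height (world z) of cap between 0.017 and 0.033 m and angle between cap's own z axis and vertical below 0.2 rad and contact force between cap and the fingers below 0.1 N and value of joint shaker below 0.4 rad), for 0.2 s.
3. the shaker is tipped right over (value of joint shaker above 1.4 rad), for 0.1 s.
At the end, for the whole second after the job is handed in: The cap lies at rest, flat and right way up, on the near half of the board (its centre within 80 mm of the middle of that half); the shaker is left tipped over (more than 1.4 rad); all four nuts lie at rest in the bowl (horizontal distance between cap and board_bare below 0.08 m and height (world z) of cap between 0.017 and 0.033 m and angle between cap's own z axis and vertical below 0.2 rad and linear speed of cap below 0.05 m/s and value of joint shaker above 1.4 rad and horizontal distance between each of nut0, nut1, nut2, nut3 and bowl below 0.085 m and height (world z) of each of nut0, nut1, nut2, nut3 below 0.06 m and linear speed of each of nut0, nut1, nut2, nut3 below 0.08 m/s); the robot touches nothing.
It fails at once if the cradle is slid or spun: the rear end of a foot is more than 45 mm from where it was (distance of any of foot_left, foot_right from where it was at the start of the episode above 0.045 m).
It fails at once if the bowl is shifted by more than 35 mm (distance of bowl from where it was at the start of the episode above 0.035 m).
It fails at once if the cap is dropped or thrown (faster than 1.5 m/s) (linear speed of cap above 1.5 m/s).
It fails at once if a bystander is knocked over, or the cheese pushed by more than 40 mm (angle between any of salt, spice, cup's own z axis and vertical above 0.6 rad or distance of cheese from where it was at the start of the episode above 0.04 m).
It also fails if it takes over 61 s, if anything falls off the work surface, if the arm or the gripper's body presses on something with over 40 N, if the wrist force passes 120 N, or if a joint passes its speed limit or range.

## Working session

There is one attempt and no reset: what is moved stays moved. The work goes in short steps, Python scripts to look and compute and a shell command to move; the robot and the scene stay as the last step left them, time stands still between calls to the robot, and variables do not carry over. Pictures are saved under pics/ and viewed, at most 10 in all, crops included, and the job is handed in when it is done.

```bash
mkdir -p pics
python3 - <<'E'
from plant import robot
import cv2,numpy as np
a=robot.read_camera("scene");b=robot.read_camera("top")
cv2.imwrite("pics/s.png",a["img"]);cv2.imwrite("pics/t.png",b["img"])
np.set_printoptions(precision=4,suppress=True)
for c in(a,b):print(c["K"],c["pose"],[k for k in c])
s=robot.read_state();print(s["t"],s["tool_pos"],s["orientation"],s["opening"],robot.tcp_to_grasp)
E
```

```text
[[543.2865   0.     281.8614]
 [  0.     543.2865 208.5958]
 [  0.       0.       1.    ]] [[-0.7793  0.4323 -0.4537 -0.1479]
 [-0.6266 -0.55    0.5522  0.8316]
 [-0.0108  0.7146  0.6995  1.2425]
 [ 0.      0.      0.      1.    ]] ['img', 'K', 'pose']
[[446.417    0.     274.9341]
 [  0.     446.417  203.7446]
 [  0.       0.       1.    ]] [[-0.0205  0.9977 -0.0639  0.4723]
 [-0.9998 -0.02    0.0095 -0.0077]
 [ 0.0082  0.0641  0.9979  1.6105]
 [ 0.      0.      0.      1.    ]] ['img', 'K', 'pose']
0.1 [ 0.2444 -0.5474  0.2177] [-3.0711 -0.6541  0.0003] 0.09280557776238132 0.0188
```

View pics/s.png

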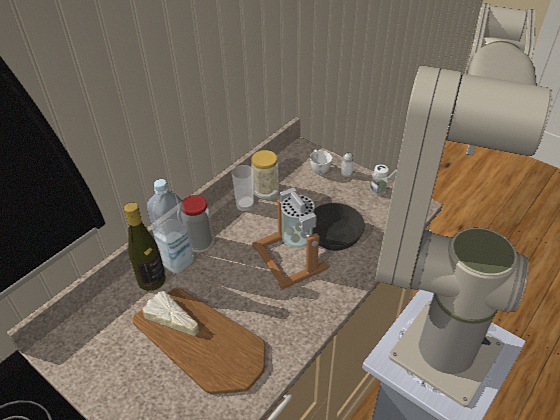

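View pics/t.png

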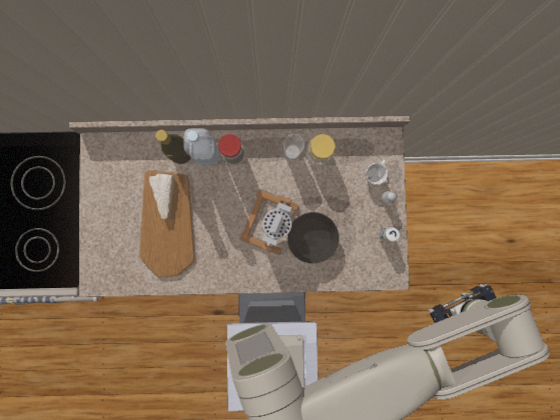

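The scene view shows the cradle around (290,235), the bowl at (338,225) and the board at (200,340). In the top view the cap is near (277,223), the bowl at (313,238) and the bare end of the board near (167,250). I'll enlarge the cradle area.

```bash
cat > h.py <<'E'
import numpy as np,cv2
from plant import robot
def p2w(c,u,v,z):
    d=c["pose"][:3,:3]@np.array([(u-c["K"][0,2])/c["K"][0,0],-(v-c["K"][1,2])/c["K"][1,1],-1])
    o=c["pose"][:3,3];return o+d*(z-o[2])/d[2]
def w2p(c,p):
    q=c["pose"][:3,:3].T@(np.array(p)-c["pose"][:3,3]);return (c["K"][0,0]*q[0]/-q[2]+c["K"][0,2],c["K"][1,1]*-q[1]/-q[2]+c["K"][1,2])
E
python3 - <<'E'
import cv2,numpy as np
t=cv2.imread("pics/t.png")[180:280,235:345];s=cv2.imread("pics/s.png")[170:290,245:345]
t=cv2.resize(t,(396,360),interpolation=2);s=cv2.resize(s,(400,480),interpolation=2)
o=np.zeros((480,800,3),np.uint8);o[:360,:396]=t;o[:480,400:]=s
cv2.imwrite("pics/c.png",o)
E
```

```text
(no output)
```

View pics/c.png

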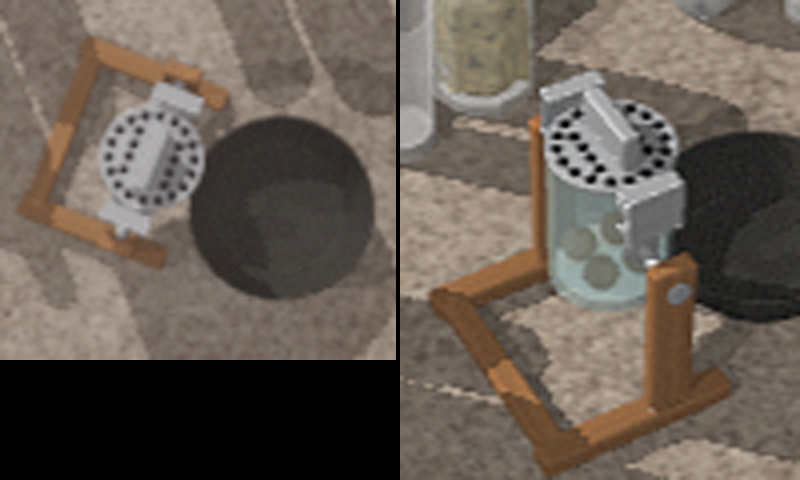

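Run:
```python
from h import *
np.set_printoptions(precision=4,suppress=True)
c=robot.read_camera("top");s=robot.read_camera("scene")
P=lambda u,v,z:p2w(c,235+u/3.6,180+v/3.6,z)
print("cap",P(152,158,.203), p2w(s,245+(612-400)/4,170+145/4,.203))
f=[P(92,38,.018),P(20,210,.018),P(225,100,.018),P(162,262,.018)]
for x in f:print("foot",x)
a=f[1]-f[0];print("axis x ang",np.degrees(np.arctan2(a[1],a[0])),np.linalg.norm(a))
for i,j in((0,2),(1,3)):
  b=f[j]-f[i];print("-y dir",np.degrees(np.arctan2(b[1],b[0])),np.linalg.norm(b))
print("bowl",P(282,207,.064))
w=[P(165,125,.238),P(140,190,.238)];w=w[1]-w[0];print("wing",np.degrees(np.arctan2(w[1],w[0])),np.linalg.norm(w))
k=[P(178,95,.211),P(126,216,.211)];print("clips",k,(k[0]+k[1])/2);w=k[1]-k[0];print(np.degrees(np.arctan2(w[1],w[0])),np.linalg.norm(w))
for u,v in((147,172),(188,172),(192,262),(170,277),(155,275),(141,262)):print("board",p2w(c,u,v,.017))
```

```text
cap [ 0.4988 -0.027   0.203 ] [ 0.4973 -0.0237  0.203 ]
foot [0.6227 0.0276 0.018 ]
foot [0.4536 0.1019 0.018 ]
foot [ 0.5583 -0.1032  0.018 ]
foot [ 0.3996 -0.0373  0.018 ]
axis x ang 156.30266118437876 0.18465072287015882
-y dir -116.20361938101664 0.1458355479237883
-y dir -111.21780350882887 0.14923459449710458
bowl [ 0.4519 -0.1528  0.064 ]
wing 157.7534068829627 0.05939991356110281
clips [array([ 0.5531, -0.0507,  0.211 ]), array([ 0.4488, -0.0033,  0.211 ])] [ 0.5009 -0.027   0.211 ]
155.53733871375627 0.11456247334110135
board [0.6976 0.4333 0.017 ]
board [0.6948 0.2866 0.017 ]
board [0.3736 0.2751 0.017 ]
board [0.3226 0.3531 0.017 ]
board [0.3307 0.406  0.017 ]
board [0.3774 0.4552 0.017 ]
```

```bash
python3 -m pendant '[[[1,0,0,-5,8],[1,0,0,-5,8],[1,0,0,0,8],[1,0,0,0,8],[1,0,0,0,8],[1,0,0,0,8],[1,0,-3,0,0],[1,0.3,-4,0,0]]]'; python3 -m pendant '[[[1,0.3,-4.5,0,0],[1,0.3,-4.5,0,0],[1,0.3,-4.5,0,0],[1,0.3,-4.5,0,0],[1,0.3,-4.5,0,0],[1,0.3,-4.5,0,0],[1,0.1,-4.5,0,0],[1,0,-4.5,0,0]]]'; python3 -m pendant '[[[1,0,-4.5,0,0],[1,0,-4,0,0],[1,0,-3,0,0],[1,0,0,0,0]]]'
```

```text
t: 1.0
tool_pos: [0.275, -0.4851, 0.3177]
orientation: [-3.071, 0.656, 0.002]
force: [0.9, 0.4, -0.0]
opening: 0.0929
gripper_force: 0.0
t: 1.8
tool_pos: [0.4396, -0.162, 0.3186]
orientation: [-3.073, 0.652, -0.0]
force: [0.9, -0.1, 0.4]
opening: 0.0928
gripper_force: 0.0
t: 2.2
tool_pos: [0.4866, -0.0555, 0.3183]
orientation: [-3.074, 0.645, 0.001]
force: [-1.0, -0.6, 0.4]
opening: 0.093
gripper_force: 0.0
```

Run:
```python
from h import *
np.set_printoptions(precision=4,suppress=True)
c=robot.read_camera("wrist");np.savez("w1.npz",**c)
cv2.imwrite("pics/w1.png",c["img"]);print(c["K"],c["pose"]);print(robot.read_state()["q"])
```

```text
[[345.2128   0.     280.9211]
 [  0.     345.2128 214.2735]
 [  0.       0.       1.    ]] [[-0.4019  0.876   0.2666  0.5612]
 [-0.9157 -0.3845 -0.1173 -0.0893]
 [-0.0002 -0.2912  0.9567  0.4831]
 [ 0.      0.      0.      1.    ]]
[-0.222  -0.1897  1.6223 -0.      1.7096  1.7633]
```

View pics/w1.png

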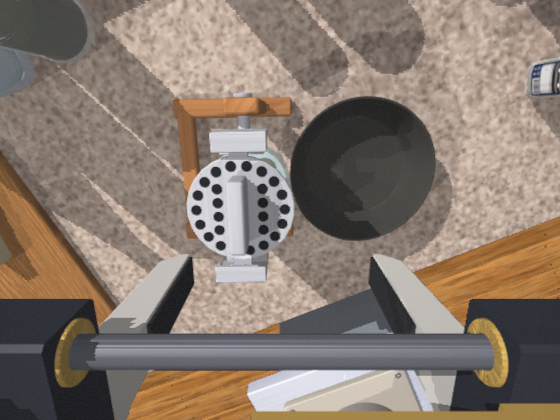

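The wrist view shows the cap disc centred at (240,206), the wing nearly vertical in the image from (237,177) to (238,254), and the bowl at (363,168).

Run:
```python
from h import *
np.set_printoptions(precision=4,suppress=True)
c=dict(np.load("w1.npz"))
C=p2w(c,240.5,206.5,.203);print(C)
a=p2w(c,237.5,177,.233);b=p2w(c,238.5,254,.233);w=b-a;print(a,b,(a+b)/2,np.degrees(np.arctan2(w[1],w[0])),np.linalg.norm(w))
a=p2w(c,238,141,.211);b=p2w(c,241,274,.211);w=b-a;print("clips",(a+b)/2,np.degrees(np.arctan2(w[1],w[0])))
print("bowl",p2w(c,363,168,.064))
s=robot.read_state();R=cv2.Rodrigues(np.array(s["orientation"]))[0];print(s["tool_pos"])
print("to cap, tool cm",100*R.T@(np.r_[C[:2],.209]-s["tool_pos"]))
```

```text
[ 0.5031 -0.0266  0.203 ]
[ 0.5305 -0.041   0.233 ] [ 0.4751 -0.0151  0.233 ] [ 0.5028 -0.028   0.233 ] 154.93732794679292 0.061181093646144116
clips [ 0.5014 -0.0259  0.211 ] 155.54230833832148
bowl [ 0.4583 -0.1533  0.064 ]
[ 0.4861 -0.0573  0.3184]
to cap, tool cm [ 0.3308 -3.4961 10.935 ]
```

```bash
python3 -m pendant '[[[1,0.3,-3.4,0,1],[1,0,0,3,0],[1,0,0,3,0],[1,0,0,2.5,0],[1,0,0,1.5,0],[1,0,0,0.9,0],[1,0,0,0,0],[0.6,0,0,0,0]]]' 20;  python3 -m pendant '[[[0.25,0,0,0,0],[0.25,0,0,0,0],[0.2,0,0,0,0],[0.05,0,0,0,0],[0,0,0,0,0],[0,0,0,0,0],[0,0,0,0,0]]]' 25
```

```text
t: 3.05
tool_pos: [0.503, -0.0293, 0.2108]
orientation: [-3.067, 0.679, -0.002]
force: [0.0, 0.0, 0.1]
opening: 0.0884
gripper_force: 0.0
t: 3.75
tool_pos: [0.5024, -0.0289, 0.2096]
orientation: [-3.067, 0.679, 0.0]
force: [-0.1, 0.1, -0.5]
opening: 0.0337
gripper_force: 0.0
```

```bash
python3 -m pendant '[[[0,0,0,0,0],[0,0,0,0,0],[0,0,0,0,0],[0,0,0,0,0],[0,0,0,0,0],[0,0,0,0,0]]]' 25;  python3 -m pendant '[[[0,0,0,0.1,0],[0,0,0,0.1,0],[0,0,0,0,0]]]' 30
```

```text
t: 4.35
tool_pos: [0.5026, -0.0286, 0.2098]
orientation: [-3.067, 0.678, -0.0]
force: [0.1, 2.8, 2.1]
opening: 0.0138
gripper_force: 25.0
t: 4.65
tool_pos: [0.5027, -0.0286, 0.2096]
orientation: [-3.067, 0.678, -0.002]
force: [-6.3, 3.2, 13.2]
opening: 0.0134
gripper_force: 30.0
```

```bash
python3 -m pendant '[[[0,0,0,0,-4],[0,0,0,0,-5],[0,0,0,0,-6],[0,0,0,0,-6]]]'; python3 -m pendant '[[[0,0,0,0,-6],[0,0,0,0,-6],[0,0,0,0,-6],[0,0,0,0,-6]]]'; python3 -m pendant '[[[0,0,0,0,-6],[0,0,0,0,-6],[0,0,0,0,-5],[0,0,0,0,0],[0,0,0,0,0]]]'
```

```text
t: 5.05
tool_pos: [0.5036, -0.028, 0.2096]
orientation: [-3.138, 0.102, -0.005]
force: [-1.6, 6.6, 11.2]
opening: 0.0138
gripper_force: 30.3
t: 5.45
tool_pos: [0.5032, -0.0273, 0.2096]
orientation: [-3.09, -0.554, -0.005]
force: [-2.8, 8.8, 11.8]
opening: 0.0139
gripper_force: 30.6
t: 5.95
tool_pos: [0.5027, -0.0274, 0.2094]
orientation: [-2.977, -0.998, -0.003]
force: [-5.9, 8.6, 13.8]
opening: 0.0143
gripper_force: 30.3
```

```bash
python3 -m pendant '[[[0,0,0,0,-4],[0,0,0,-0.2,0],[0,0,0,-0.5,0],[0,0,0,-0.5,0],[0,0,0,-0.8,0],[0,0,0,0,0]]]'
python3 - <<'E'
from h import *
c=robot.read_camera("wrist");d=robot.read_camera("scene")
cv2.imwrite("pics/w2.png",np.hstack([cv2.resize(c["img"],(480,360)),cv2.resize(d["img"][150:290,235:355],(310,360),interpolation=2)]))
E
```

```text
t: 6.55
tool_pos: [0.5032, -0.0295, 0.2293]
orientation: [2.941, 1.1, 0.003]
force: [-0.0, -0.7, -2.1]
opening: 0.0137
gripper_force: 29.9
```

View pics/w2.png

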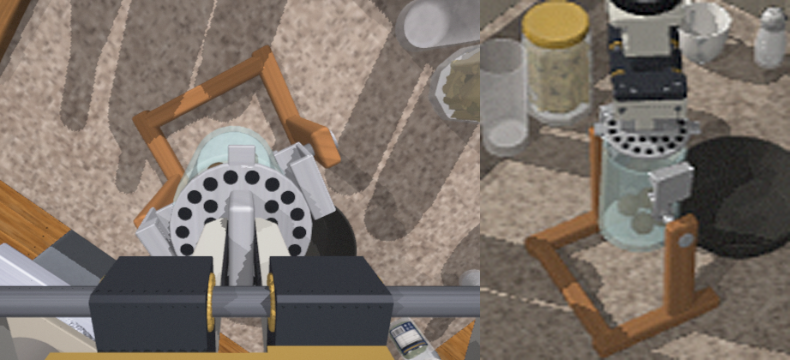

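The cap is free and held level above the rim, and the cradle hasn't moved. Next I'll locate the board more exactly from the saved top view.

```bash
python3 -m pendant '[[[0,0,0,-2,0],[0,0,0,-3,0],[0,0,0,-3,0],[0,0,0,-1,0],[0,0,0,0,0]]]'
python3 - <<'E'
from h import *
np.set_printoptions(precision=4,suppress=True)
t=cv2.imread("pics/t.png");c=robot.read_camera("top")
h=cv2.cvtColor(t,cv2.COLOR_BGR2HSV);m=((h[...,1]>100)&(h[...,0]<20)&(h[...,2]>60)).astype(np.uint8);m[:160]=0;m[285:]=0;m[:,:125]=0;m[:,205:]=0
m=cv2.morphologyEx(m,cv2.MORPH_OPEN,np.ones((3,3)))
k=max(cv2.findContours(m,0,2)[0],key=cv2.contourArea)[:,0]
w=np.array([p2w(c,u,v,.017)[:2] for u,v in k]);r=cv2.minAreaRect(w.astype(np.float32));print(r,cv2.boxPoints(r),w.min(0),w.max(0))
s=robot.read_state();R=cv2.Rodrigues(np.array(s["orientation"]))[0];print(s["tool_pos"],R)
E
```

```text
t: 7.15
tool_pos: [0.5033, -0.0292, 0.319]
orientation: [2.941, 1.101, 0.004]
force: [0.9, -0.8, -1.7]
opening: 0.0135
gripper_force: 29.9
((0.5135706663131714, 0.3641453981399536), (0.18768107891082764, 0.3740871548652649), 89.49762725830078) [[0.3257 0.2719]
 [0.6998 0.2687]
 [0.7014 0.4563]
 [0.3274 0.4596]] [0.3267 0.2711] [0.7012 0.4587]
[ 0.5026 -0.029   0.3172] [[ 0.7542  0.6567  0.0003]
 [ 0.6567 -0.7542 -0.0002]
 [ 0.0001  0.0003 -1.    ]]
```

```bash
python3 -m pendant '[[[0,1,-2,0,0],[0,1.93,-3.5,0,0],[0,1.93,-3.5,0,0],[0,1.93,-3.5,0,0],[0,1.93,-3.5,0,0],[0,1.93,-3.5,0,0],[0,1.93,-3.5,0,0],[0,1.93,-3.5,0,0]]]'; python3 -m pendant '[[[0,1.93,-3.5,0,0],[0,1.93,-3.5,0,0],[0,1,-1.7,0,0],[0,0,0,0,0],[0,0,0,4,0],[0,0,0,4.5,0],[0,0,0,4.5,0],[0,0,0,4,0]]]'
python3 -m pendant '[[[0,0,0,0,0],[0,0,0,3.5,0],[0,0,0,3,0],[0,0,0,2,0],[0,0,0,1,0],[0,0,0,0,0]]]'
```

```text
t: 8.0
tool_pos: [0.4364, 0.2674, 0.315]
orientation: [2.942, 1.101, -0.005]
force: [0.2, -0.8, -1.3]
opening: 0.0139
gripper_force: 29.9
t: 8.8
tool_pos: [0.4162, 0.3616, 0.1435]
orientation: [2.941, 1.1, -0.005]
force: [0.3, -0.7, 0.2]
opening: 0.0137
gripper_force: 29.9
t: 9.4
tool_pos: [0.4172, 0.3631, 0.0525]
orientation: [2.942, 1.101, -0.002]
force: [0.1, -0.6, -1.6]
opening: 0.014
gripper_force: 29.9
```

```bash
python3 -m pendant '[[[0,0,0,0.5,0],[0,0,0,0.5,0],[0,0,0,0.3,0],[0,0,0,0.2,0],[0,0,0,0,0]]]'
```

```text
t: 9.9
tool_pos: [0.4174, 0.3639, 0.0377]
orientation: [-2.942, -1.102, -0.0]
force: [0.4, 0.4, -0.8]
opening: 0.0138
gripper_force: 29.9
```

```bash
python3 -m pendant '[[[0,0,0,0.1,0],[0,0,0,0.1,0],[0,0,0,0,0]]]'
```

```text
t: 10.2
tool_pos: [0.4179, 0.3645, 0.0368]
orientation: [-2.941, -1.101, -0.002]
force: [-1.1, -0.2, 5.4]
opening: 0.0136
gripper_force: 30.0
```

```bash
python3 -m pendant '[[[0.3,0,0,0,0],[0.4,0,0,0,0],[0.5,0,0,0,0],[0.6,0,0,0,0],[0.6,0,0,0,0],[0.6,0,0,0,0]]]' ; python3 -m pendant '[[[0.6,0,0,-1,0],[0.6,0,0,-3,0],[0.6,0,0,-5,0],[0.6,0,0,-5,0],[0.6,0,0,-5,0],[0.6,0,0,-5,0],[0.6,0,0,-3,0],[0,0,0,0,0]]]'
python3 - <<'E'
from h import *
c=robot.read_camera("wrist");d=robot.read_camera("scene");np.savez("w3.npz",**c)
cv2.imwrite("pics/w3.png",np.hstack([cv2.resize(c["img"],(400,300)),cv2.resize(d["img"][150:390,120:440],(400,300),interpolation=2)]))
E
```

```text
t: 10.8
tool_pos: [0.4173, 0.3637, 0.0356]
orientation: [2.942, 1.101, -0.0]
force: [-0.9, 0.2, -1.0]
opening: 0.0545
gripper_force: 0.0
t: 11.6
tool_pos: [0.4192, 0.3652, 0.3133]
orientation: [-2.939, -1.101, -0.017]
force: [0.4, 1.2, -0.5]
opening: 0.0512
gripper_force: 0.0
```

View pics/w3.png

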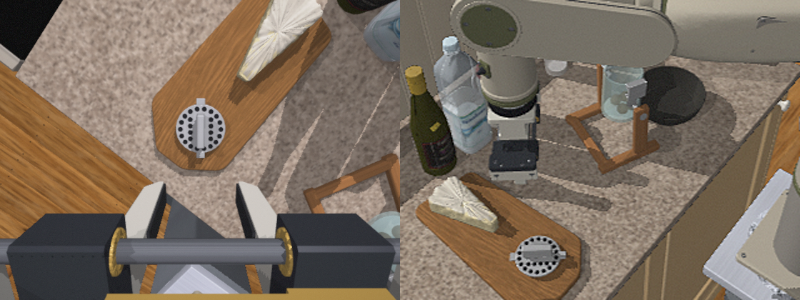

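The cap is lying flat and right way up on the bare near end of the board, and the fingers are clear of it. Next I'll bring the closed fingers behind the shaker on its +y side.

```bash
python3 -m pendant '[[[0,0,0,-1,-8.3],[0,0,0,0,-8.3],[0,0,0,0,-8.4],[0,-1.5,1.5,0,0],[0,-2.8,2.9,0,0],[0,-2.8,2.9,0,0],[0,-2.8,2.9,0,0],[0,-2.8,2.9,0,0]]]' 20; python3 -m pendant '[[[0,-2.8,2.9,0,0],[0,-2.8,2.9,0,0],[0,-2.8,2.9,0,0],[0,-1.3,1.8,0,0],[0,0,0,0,0]]]'
python3 - <<'E'
from h import *
np.set_printoptions(precision=4,suppress=True)
c=robot.read_camera("wrist");np.savez("w4.npz",**c);cv2.imwrite("pics/w4.png",c["img"])
s=robot.read_state();print(s["tool_pos"],cv2.Rodrigues(np.array(s["orientation"]))[0],s["opening"],c["pose"])
E
```

```text
t: 12.5
tool_pos: [0.4848, 0.1928, 0.3132]
orientation: [-2.633, -1.712, 0.006]
force: [0.6, -0.2, -0.1]
opening: 0.0005
gripper_force: 0.0
t: 13.0
tool_pos: [0.5419, 0.0605, 0.3129]
orientation: [-2.636, -1.706, 0.006]
force: [-0.5, 0.1, -0.2]
opening: 0.0
gripper_force: 0.0
[0.5414 0.0621 0.3132] [[ 0.4083  0.9128 -0.0042]
 [ 0.9128 -0.4083  0.    ]
 [-0.0017 -0.0038 -1.    ]] 0.000508079442646886 [[ 0.9124  0.3902  0.1234  0.5761]
 [-0.4093  0.8727  0.2662  0.1336]
 [-0.0038 -0.2934  0.956   0.4775]
 [ 0.      0.      0.      1.    ]]
```

View pics/w4.png

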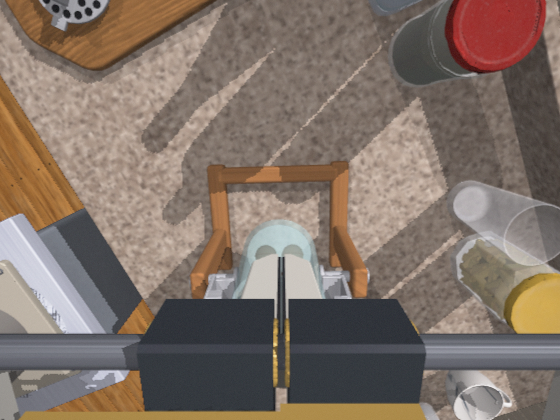

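The fingers line up with the cradle's mid-plane: fingers at column 282, crossbar from 209 to 349, and the glass at (280,250). I'll descend behind the wall.

```bash
python3 -m pendant '[[[0,0,0,3,0],[0,0,0,4,0],[0,0,0,3.5,0],[0,0,0,2.3,0],[0,0,0,0,0],[0,-1.5,0,0,0],[0,-1.5,0,0,0],[0,0,0,0,0]]]'; python3 -m pendant '[[[0,-1,0,0,0],[0,-0.5,0,0,0],[0,-0.5,0,-0.2,0],[0,0,0,0,0]]]'
```

```text
t: 13.85
tool_pos: [0.5302, 0.034, 0.1896]
orientation: [2.633, 1.709, 0.003]
force: [1.1, 0.7, -0.1]
opening: 0.0005
gripper_force: 0.0
t: 14.25
tool_pos: [0.5226, 0.0175, 0.191]
orientation: [2.634, 1.711, 0.004]
force: [2.0, 1.1, 2.7]
opening: 0.0006
gripper_force: 1.5
```

```bash
python3 -m pendant '[[[0,-0.5,0,-0.2,0],[0,-0.6,0,-0.3,0],[0,-0.6,0,-0.3,0],[0,-0.65,0,-0.2,0],[0,-0.65,0,-0.2,0],[0,-0.65,0,-0.1,0]]]'; python3 -m pendant '[[[0,-0.65,0,0,0],[0,-0.65,0,0,0],[0,-0.65,0,0.1,0],[0,-0.6,0,0.2,0],[0,-0.6,0,0.2,0],[0,-0.6,0,0.2,0]]]'
python3 - <<'E'
from h import *
d=robot.read_camera("scene")
cv2.imwrite("pics/s5.png",cv2.resize(d["img"][140:300,230:390],(600,600),interpolation=2))
E
```

```text
t: 14.85
tool_pos: [0.5076, -0.0161, 0.2034]
orientation: [2.633, 1.712, 0.002]
force: [2.5, 1.6, 3.2]
opening: 0.0004
gripper_force: 1.8
t: 15.45
tool_pos: [0.491, -0.0504, 0.195]
orientation: [-2.633, -1.712, 0.001]
force: [1.3, 1.9, 1.0]
opening: 0.0005
gripper_force: 1.1
```

View pics/s5.png

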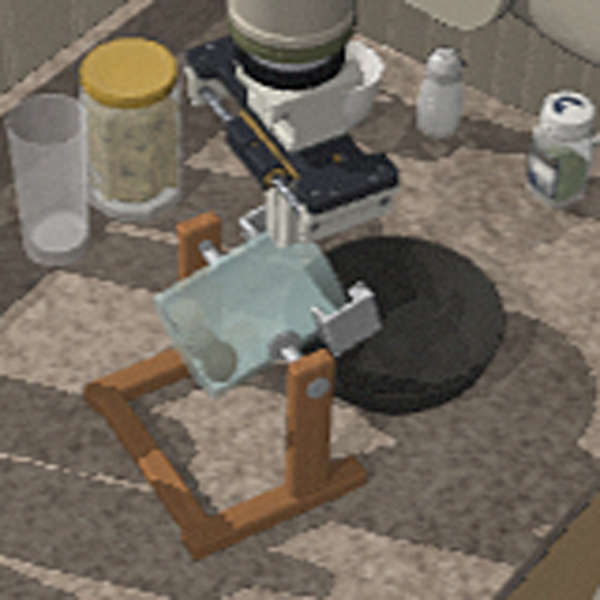

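The shaker is tipped about 1.1 rad, the cradle is in place, and the nuts are still at the closed end. I'll keep pushing.

```bash
python3 -m pendant '[[[0,-0.6,0,0.3,0],[0,-0.6,0,0.4,0],[0,-0.6,0,0.4,0],[0,-0.5,0,0.5,0],[0,-0.4,0,0.5,0],[0,-0.4,0,0.5,0],[0,-0.2,0,0.4,0],[0,0,0,0,0]]]'; python3 -m pendant '[[[0,-0.2,0,0.4,0],[0,-0.2,0,0.4,0],[0,-0.1,0,0.4,0],[0,0,0,0,0],[0,0,0,0,0]]]'
python3 - <<'E'
from h import *
d=robot.read_camera("scene")
cv2.imwrite("pics/s6.png",cv2.resize(d["img"][140:300,230:390],(600,600),interpolation=2))
E
```

```text
t: 16.3
tool_pos: [0.4779, -0.0808, 0.1648]
orientation: [-2.634, -1.711, 0.002]
force: [0.7, -1.6, 0.1]
opening: 0.0003
gripper_force: 0.6
t: 16.8
tool_pos: [0.478, -0.0831, 0.1626]
orientation: [2.632, 1.714, 0.008]
force: [-31.3, 14.6, 67.4]
opening: 0.0007
gripper_force: 29.8
```

View pics/s6.png

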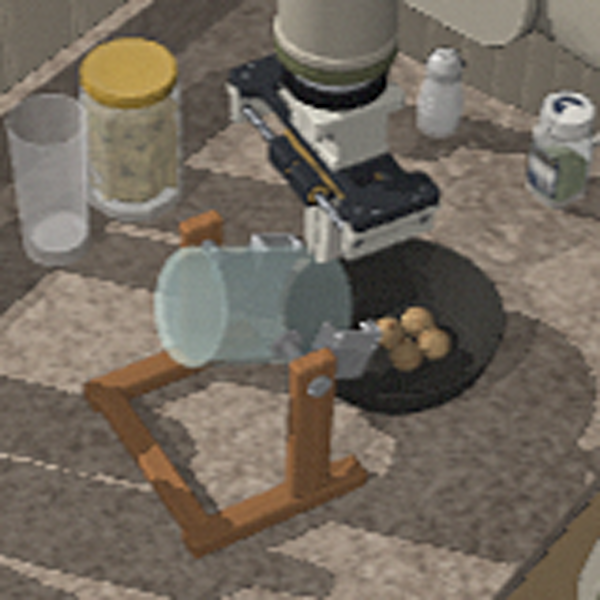

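All four nuts are in the bowl at about (415,338) and the shaker is tipped to its stop. I'll retract straight up.

```bash
python3 -m pendant '[[[0,0,0,-0.5,0],[0,0,0,-1,0],[0,0,0,-3,0],[0,0,0,-4,0],[0,0,0,-4,0],[0,0,0,-3,0],[0,0,0,0,0],[0,0,0,0,0]]]'; python3 -m pendant '[[[0,0,0,0,0],[0,0,0,0,0],[0,0,0,0,0],[0,0,0,0,0],[0,0,0,0,0],[0,0,0,0,0],[0,0,0,0,0],[0,0,0,0,0]]]'
python3 - <<'E'
from h import *
d=robot.read_camera("scene")
cv2.imwrite("pics/s7.png",cv2.resize(d["img"][140:400,120:400],(640,594),interpolation=2))
E
```

```text
t: 17.65
tool_pos: [0.4765, -0.0848, 0.3085]
orientation: [2.634, 1.712, 0.0]
force: [0.9, -0.6, 0.1]
opening: 0.0006
gripper_force: 0.0
t: 18.45
tool_pos: [0.4764, -0.0848, 0.3087]
orientation: [2.634, 1.712, 0.0]
force: [-0.1, -0.4, 0.1]
opening: 0.0006
gripper_force: 0.0
```

View pics/s7.png

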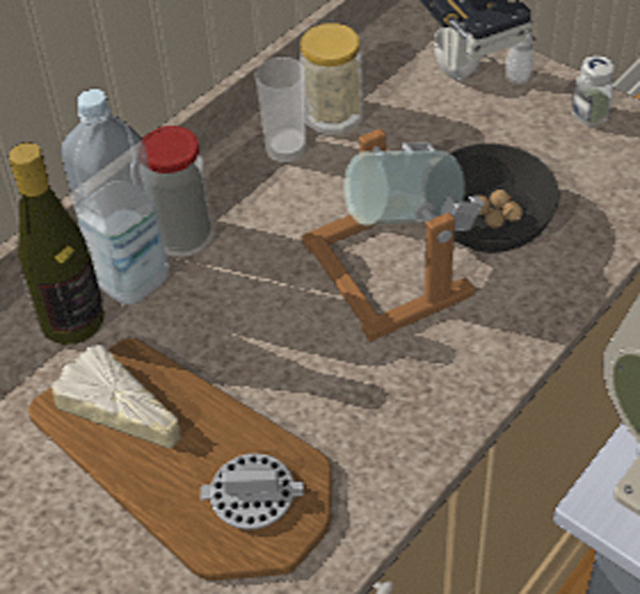

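The cap is flat on the board, the shaker is tipped, the nuts are at rest in the bowl, and the arm is clear of everything.

```bash
python3 -c "
from plant import robot
print(robot.close_job())"
```

```text
the job is handed in; nothing more can be done
None
```

I handed the job in with the cap flat on the bare near end of the board, the shaker tipped to its stop, all four nuts in the bowl, and nothing else visibly moved; the close call returned no verdict.

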